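# Prove the latching limit switch of the field-probe slide

### The job

A bar magnet was left on the bed of the field-probe slide: put it in the green parts bin. Then draw the carriage by its black knob fully back against its stop at the robot's end, well away from the limit switch. Last, prove the switch: reach in under the clear guard at the far end and gently swing its roller arm from right to left until it snaps over and stays tripped, and leave the other things on the table where they are.

Things in the scene. Friction and masses are not known exactly. Their poses are not given: they have to be found in the camera images.
- slide: Linear slide, aluminium bed 385 x 140 mm, fixed. Origin under the bed on its centre line; +x along the bed, away from the robot, to the switch end; +y left; z up. Bed top at z 30 mm, flat and free between two steel rails at y +-56 mm that rise to z 42 mm. Under the guard the yellow limit switch body fills x 126 to 182, y +-20, z 30 to 66 mm; upright far end plate from x 187 mm.
- guard_edge (a point): Middle of the lower front edge (yellow trim) of the clear flat guard: a roof over the switch, 150 mm wide, reaching from here 122 mm back to the far end plate, 8 mm thick, 179 mm above the table. Open in front and at the sides but for two thin slanting stays at slide y +-66, x 135 to 187 mm. Fingers leaning 35 to 50 degrees from vertical, tips ahead, pass under this edge to the roller.
- near_stop (a point): Midway between the faces of the two rubber buffers (slide y +-30 mm, 16 mm in diameter) on the near end plate, at slide x -155 mm, 51 mm above the table, where the carriage's near face comes to rest. The plate itself stands at slide x -175 to -185 mm, 64 mm high.
- carriage (a joint): Travel of the blue carriage along the bed, m: 0 at its far end, growing toward the robot (slide -x), 0.130 against the near stop. About 2.5 N of friction; it stays where it is left. The carriage is 70 mm long, 128 mm wide, flat top 64 mm above the table, underside 3 mm above the bed, centred at slide x = 0.010 - value. It starts between 0.010 and 0.025.
- carriage_knob (a point): Centre of the carriage's upright black knob, 24 mm across, from 20 mm below this point to 18 mm above it, on the middle of the carriage, 100 mm above the table. Probe clamp beside it: 43 to 61 mm to its left (slide +y), 3 to 29 mm ahead, top 11 mm below this point; the brass probe points ahead from it to 67 mm ahead of the knob.
- limit_arm (a joint): Swing of the roller arm about its upright shaft at slide (150, 0) mm, rad. 0: armed, leaning 0.35 rad to the right (roller toward slide -y); grows as it swings left; 0.70: tripped, leaning 0.35 rad to the left. Over-centre spring: resists up to 0.35 (about 4 N at the roller at first, falling to nothing), then snaps to 0.70 by itself and stays there against its stop.
- roller_centre (a point): Centre of the roller at the free end of the roller arm, 55 mm from the shaft, 80 mm above the table, some 25 mm behind the guard's front edge. It moves about 38 mm from right to left as the switch trips.
- roller: The black roller, 18 mm in diameter, 14 mm high, upright axis, free to spin; origin at the centre of its underside, 73 mm above the table. The arm is a flat steel bar just under it (67 to 71 mm above the table), with nothing below that down to the bed.
- magnet: Bar magnet, half red, half green, 15 x 81 x 11 mm, long along its y; origin at the centre of its underside. It lies flat on the slide's bed between the rails, behind the carriage, at any angle. 0.085 kg.
- bin: Green open-front parts bin, 148 x 116 x 70 mm, fixed; origin at the centre of its underside, low front (33 mm) at its -x. Clear inside x -64 to +65 mm, y -48 to +48 mm, floor at 2 mm; a black cap and a yellow coupler lie along its back wall (x 39 to 62 mm).
- inclinometer: Dip circle on a black T-foot, 142 x 196 x 129 mm, a bystander; origin at the centre of its underside.
- compass: Round black pocket compass, 48 mm across, 12 mm high, beside the slide; a bystander. Origin under its centre.
- level: Small aluminium spirit level, 14 x 80 x 14 mm, beside the slide; a bystander. Origin under its centre.
- weight: Slotted brass weight, 32 mm across, 14 mm high, beside the slide; a bystander. Origin under its centre.
Not all that is in view belongs to the job. Leave any purple look-alike of the magnet alone.

How it is judged:
By the outcome, as a careful person would: the job done as asked, in the order asked, and still so for the second after the job is handed in, with the robot touching nothing.
It also fails if it takes over 61 s, if anything falls off the work surface, if the arm or the gripper's body presses on something with over 40 N, if the wrist force passes 120 N, or if a joint passes its speed limit or range.

### The arm

A 7-joint arm with a two-finger parallel gripper is mounted at the origin on a cart in front of the work surface, level with it; the furniture and walls round the work are solid. World frame = base frame: x ahead of the robot, y to its left, z up, the work surface at z = 0. Lengths are in m, angles in rad, forces in N, time in s.
With the tool pointing down it reaches from about 0.425 to 0.925 m from the base axis. Payload 6.8 kg.
Tool frame: the origin (TCP) lies on the centre line of the jaws, within the pads' length; the fingertips stand 8 mm ahead of it and the grasp point (between the pads) lies 11 mm behind it (bot.tips_ahead is the distance from the TCP to the fingertips, in m); z points along the fingers, y is the line along which they close (so a half turn about z gives the same grasp; the last joint's range is limited). The gripper opens to 85 mm and grips with 20 to 120 N. Pads are 22 mm wide; open, the fingers measure 114 mm over their backs; the gripper's body (76 mm by 85 mm) begins 54 mm behind the grasp point. The pads swing forward as they close: fully open they stand 13 mm farther back than shut.
Start: joints at [-1.32, 0.477, 0.022, 1.555, -0.011, 1.109, -0.083], TCP at [0.237, 0.632, 0.239] pointing down, gripper open.
Joint ranges: [-2.96, 2.96], [-0.34, 2.1], [-1.41, 1.46], [0.24, 2.44], [-1.37, 4.51], [0.17, 1.92], [-2.96, 2.96]. Speed limits (rad/s): [2.39, 2.39, 3.14, 3.14, 3.14, 3.14, 3.14].

### API

Orientations are given as a unit quaternion [w, x, y, z].
In Python, from station import bot gives the robot as it stands.
- The arm moves only by the tool send_rows, never from a script. Its argument "deltas" is text: rows parted by semicolons, each of 4 numbers parted by spaces: the shift along the tool's x, y, z in m, then the turn about the tool's z in degrees. In form: x y z spin; .... A call has 1 to 5 rows; each row is the pose to reach, as a shift and turn from the pose commanded when the call began, along the tool's axes at that moment; what a row does not reach only later rows make up. A row lasts 1/10 s, in which the tool goes at most 50 mm and 8.59 degrees, less where a joint would pass 70% of its speed; a pose out of reach is approached as far as the arm can. A call with a gripper value outside its range is refused whole. "claw" is the opening, from 0 (shut) to 1 (fully open), set as the call begins (left out, the last holds). The fingers move at their own pace and stop on an object; "force" is the grip in N (left out, the last holds). Time passes only in rows, so rows that repeat a pose let the fingers close. It gives the time, the measured TCP pose, the force, the opening and the grip force at its end, in the units of the state.
- bot.get_obs(): the state, without advancing time (a new reading comes with each control period).
- bot.read_camera(name): name is "scene" or "top" or "wrist"; returns a dict with "img" (400x640x3 uint8, red, green, blue), "depth" (400x640 float32, m along the optical axis (not along the pixel's ray), 0 where there is no reading), "fx", "fy", "cx", "cy" (pixels), "camera_from_world" (4x4, takes a point from world to camera coordinates). Camera axes: x right, y up, looking along -z (the intrinsics and any distortion apply to the point x, -y, -z); pixel columns grow to the right and rows downward; lengths in m; the calibration is good to about 2 mm. A picture is of the moment at which its call begins.
- bot.hand_in(): hands the job in; it is judged then, once.
Trained networks look in a picture, given as the dict that the camera call returned (one of the last four; its "shot" number tells which), for a name from the list of things; names that differ only in an ending like _2 or _b are one class to them, and where a whole thing is asked for, a point or a joint stands for the part that bears it (a point fixed in the world has none). Each returns a list of dicts, best first, with "confidence" (0 to 1); they miss things now and then, are a little off and sometimes report something else, mostly with a low value. They report only what shows in the picture. A call takes as long as a camera call. They do not tell look-alikes from the thing itself.
- bot.masks_of(picture, query): "mask" (400x640 bool, what is visible of it).
- bot.landmark_of(picture, query): "xyz" ([x, y, z] in m, in world coordinates, good to about 4 mm: a listed point, or the origin of a listed thing).
The state is a dict: "t": time; "q": joint angles; "joint_vel": joint speeds; "joint_torque": joint torques, N m; "eef_pos": TCP position; "tool_rot": TCP orientation; "contact_force": force on the tool from outside, world axes, zero at the start; "torque": the same for the moment, N m; "gripper_width": opening from 0.0 (shut) to 1.0 (fully open); "grasp_force": force on a finger pad.
Only numpy, scipy, OpenCV 4.12 (cv2) and the standard library are available. Lean on these libraries where they do the work, as an engineer would, in place of code of your own. Each camera call takes 0.05 s, during which the arm holds its last target. There are 200 camera calls.

## Working session

There is one attempt and no reset: what is moved stays moved. The work goes in short steps, Python scripts to look and compute and a tool call to move; the robot and the scene stay as the last step left them, time stands still between calls to the robot, and variables do not carry over. Pictures are saved under pics/ and viewed, at most 10 in all, crops included, and the job is handed in when it is done.

Besides the shell and the picture viewer there is one more tool, called after "Request:" as name(argument=value, ...) on one line, values as JSON. send_rows: Moves the arm, as the interface text tells. Its arguments: {"type":"object","properties":{"deltas":{"type":"string"},"claw":{"type":"number"},"force":{"type":"number"}},"required":["deltas"]}

```bash
ls; mkdir -p pics; cat > h.py <<'E'
import numpy as np, cv2, json
from scipy.spatial.transform import Rotation as R
from station import bot
def rot(q): return R.from_quat([q[1],q[2],q[3],q[0]]).as_matrix()
def save(p,n): cv2.imwrite('pics/'+n, p['img'][:,:,::-1])
def cloud(p):
    d=p['depth']; v,u=np.mgrid[:400,:640]
    c=np.stack([(u-p['cx'])/p['fx']*d,-(v-p['cy'])/p['fy']*d,-d],-1)
    M=np.linalg.inv(p['camera_from_world']); return c@M[:3,:3].T+M[:3,3]
def proj(p,X):
    c=p['camera_from_world']@np.append(X,1); return p['cx']+p['fx']*c[0]/-c[2], p['cy']+p['fy']*c[1]/c[2]
E
python3 - <<'E'
from h import *
np.set_printoptions(precision=4,suppress=True)
for n in ['scene','top']:
    p=bot.read_camera(n); save(p,n+'0.png')
    print(n,[k for k in p], p['depth'].max())
    for q in ['slide','guard_edge','near_stop','carriage_knob','roller_centre','roller','magnet','bin','inclinometer','compass','level','weight']:
        print(q,[(np.array(r['xyz']).round(4),round(r['confidence'],2),np.round(proj(p,r['xyz']))) for r in bot.landmark_of(p,q)[:3]])
o=bot.get_obs(); print(o, bot.tips_ahead)
E
```

```text
pics
scene ['img', 'depth', 'fx', 'fy', 'cx', 'cy', 'camera_from_world', 'shot'] 3.2880483
slide [(array([ 0.5871, -0.1124,  0.0001]), 0.6, array([333., 231.])), (array([ 0.6826, -0.1467,  0.0691]), 0.22, array([366., 207.]))]
guard_edge [(array([ 0.6618, -0.1193,  0.1781]), 0.78, array([357., 172.])), (array([ 0.4918, -0.2027, -0.0003]), 0.64, array([323., 256.]))]
near_stop []
carriage_knob [(array([ 0.5781, -0.1089,  0.0997]), 0.9, array([331., 202.]))]
roller_centre [(array([ 0.6839, -0.141 ,  0.0816]), 0.46, array([366., 202.]))]
roller [(array([ 0.6795, -0.1453,  0.0706]), 0.47, array([365., 207.]))]
magnet [(array([0.392 , 0.2721, 0.0018]), 0.67, array([221., 196.])), (array([ 0.4927, -0.0998,  0.0258]), 0.58, array([304., 230.])), (array([ 0.4592,  0.0562, -0.0043]), 0.48, array([268., 219.]))]
bin []
inclinometer [(array([ 0.5215,  0.1963, -0.0045]), 0.68, array([265., 197.]))]
compass [(array([ 0.7096, -0.0214,  0.0022]), 0.55, array([347., 207.])), (array([ 0.7018, -0.2234, -0.0028]), 0.43, array([386., 237.])), (array([ 0.4891, -0.1971, -0.0002]), 0.19, array([322., 255.]
[... 1100 characters left out ...]
y([333., 233.]))]
level [(array([ 0.7057, -0.2259,  0.0005]), 0.47, array([370., 169.]))]
weight [(array([ 0.493 , -0.2023, -0.0027]), 0.64, array([363., 233.]))]
{'t': 1.3, 'q': array([-1.3201,  0.477 ,  0.0224,  1.5554, -0.0115,  1.1093, -0.0831]), 'joint_vel': array([-0.0004, -0.0004, -0.0014,  0.0012, -0.0005, -0.0004,  0.0011]), 'joint_torque': array([ -0.0001, -59.6336,   1.6065, -28.1544,   0.0125,   0.0017,
         0.    ]), 'eef_pos': array([0.237 , 0.6321, 0.2393]), 'tool_rot': array([-0.    ,  0.1784,  0.984 ,  0.    ]), 'contact_force': array([ 0.7621, -0.2571, -0.4223]), 'torque': array([-0.0305,  0.0135,  0.0071]), 'grasp_force': 0.0, 'gripper_width': 0.9999211076667981} 0.008
```

```bash
python3 - <<'E'
import cv2,numpy as np
a=cv2.imread('pics/top0.png'); b=cv2.imread('pics/scene0.png')
A=cv2.resize(a[110:290,180:480],(800,480),interpolation=2); cv2.imwrite('pics/topc.png',A)
B=cv2.resize(b[120:320,190:490],(800,533),interpolation=2); cv2.imwrite('pics/scenec.png',B)
E
```

```text
(no output)
```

View pics/topc.png

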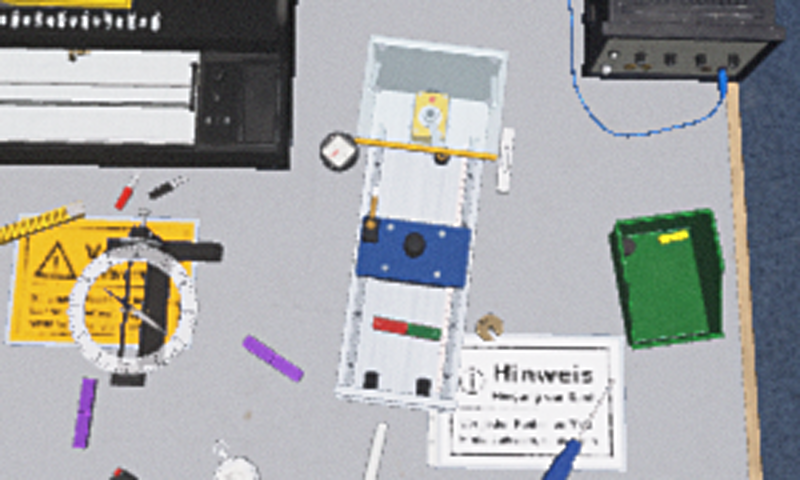

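View pics/scenec.png

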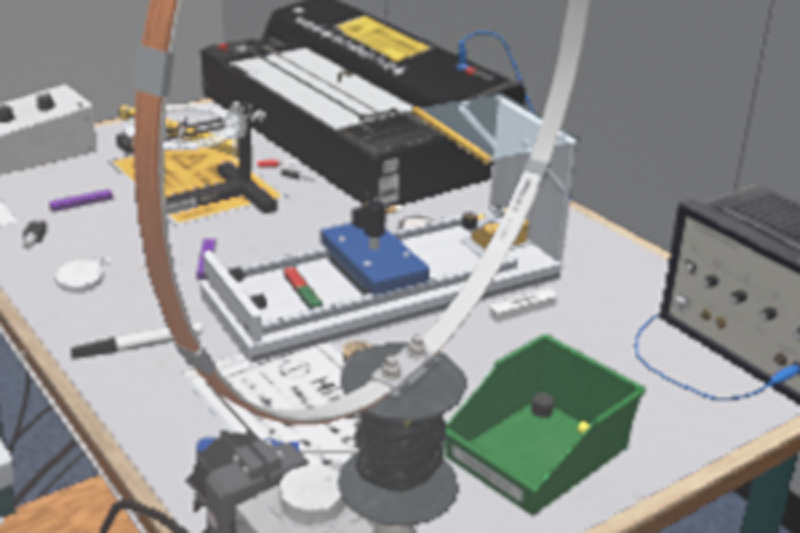

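```bash
cat >> h.py <<'E'
def go(xyz,yaw=None):
    """tool-frame shift and spin to a world pose; yaw = direction of tool y axis (mod 180)"""
    o=bot.get_obs(); M=rot(o['tool_rot']); d=M.T@(np.array(xyz)-o['eef_pos'])
    s=0
    if yaw is not None:
        a=np.array([np.cos(yaw),np.sin(yaw),0]); l=M.T@a; s=np.degrees(np.arctan2(-l[0],l[1])); s=(s+90)%180-90
    print('pos',o['eef_pos'].round(4),'q',o['q'].round(3),'delta',d.round(4),'spin',round(s,2))
E
python3 - <<'E'
from h import *
np.set_printoptions(precision=4,suppress=True)
p=bot.read_camera('top'); X=cloud(p)
for q in ['magnet','bin','carriage_knob','slide']:
    for r in bot.masks_of(p,q)[:3]:
        m=r['mask']; P=X[m]; P=P[P[:,2]>.02] if q in('magnet','carriage_knob') else P
        if len(P)<20: continue
        rc=cv2.minAreaRect((P[:,:2]*1000).astype(np.float32))
        print(q,round(r['confidence'],2),len(P),rc,np.percentile(P[:,2],[5,50,95]))
print('top pixel size colours')
im=p['img'].astype(int)
blue=(im[...,2]>im[...,0]+60)&(abs(X[...,2]-.064)<.008)&(X[...,0]>.5)&(X[...,0]<.68)&(abs(X[...,1]+.11)<.12)
print('blue',cv2.minAreaRect((X[blue][:,:2]*1000).astype(np.float32)))
yel=(im[...,0]>im[...,2]+80)&(abs(X[...,2]-.18)<.02)&(X[...,0]>.6)
Y=X[yel]; print('edge',len(Y),Y[:,1].min(),Y[:,1].max(),Y.mean(0),np.polyfit(Y[:,1],Y[:,0],1))
p=bot.read_camera('scene'); X=cloud(p)
for u,v in [(255,270),(395,200),(310,274),(340,262),(290,310)]: print('coil',X[v-1:v+2,u-1:u+2].reshape(-1,3).mean(0))
go([.5,-.1,.4],0)
E
```

```text
magnet 0.54 148 ((489.2238464355469, -102.96530151367188), (78.95116424560547, 19.804080963134766), 80.30765533447266) [0.028  0.0394 0.0435]
bin 0.71 1947 ((520.196533203125, -280.253173828125), (170.61900329589844, 440.4504699707031), 13.70877742767334) [-0.0015  0.0044  0.0686]
carriage_knob 0.93 1001 ((508.2815246582031, -84.10202026367188), (139.94528198242188, 230.57711791992188), 70.50587463378906) [0.0449 0.0634 0.115 ]
slide 0.84 6266 ((618.6708984375, -115.57679748535156), (162.87156677246094, 470.2223205566406), 85.46090698242188) [0.0268 0.0613 0.1856]
top pixel size colours
blue ((576.03662109375, -108.74539184570312), (126.2022705078125, 69.01778411865234), 83.29959106445312)
edge 209 -0.19077203134973625 -0.045455065957416906 [ 0.6826 -0.1209  0.1846] [0.048  0.6884]
coil [ 0.3068 -0.1621  0.0013]
coil [ 0.7681 -0.1773  0.0824]
coil [ 0.205  -0.5744  0.2997]
coil [ 0.2695 -0.558   0.2846]
coil [ 0.2411 -0.4539  0.1243]
pos [0.2371 0.632  0.2393] q [-1.32   0.477  0.022  1.555 -0.011  1.109 -0.083] delta [-0.5033 -0.5931 -0.1607] spin 69.44
```

Request:
send_rows(deltas="0 0 -0.05 0; 0 0 -0.1 0; 0 0 -0.15 0; 0 0 -0.2 0; 0 0 -0.25 0")

```text
t: 2.1
eef_pos: [0.2369, 0.6316, 0.4917]
tool_rot: [0.0, 0.178, 0.984, 0.0]
contact_force: [-0.2, 1.2, 0.4]
gripper_width: 1.001
grasp_force: 0.0
```

Request:
send_rows(deltas="-0.03 -0.03 -0.04 8; -0.06 -0.06 -0.08 16; -0.09 -0.09 -0.12 24; -0.12 -0.12 -0.16 32; -0.15 -0.15 -0.2 40")

```text
t: 2.6
eef_pos: [0.3129, 0.4648, 0.6617]
tool_rot: [-0.0, 0.507, 0.862, 0.002]
contact_force: [-18.7, -32.3, 1.1]
gripper_width: 1.001
grasp_force: 0.0
```

```bash
python3 -c "
from h import *
go([.489,-.103,.15],np.radians(-9.7))"
```

```text
pos [0.3129 0.4648 0.6617] q [-1.294  0.206  0.283  1.023 -0.061  1.916 -0.529] delta [-0.5828 -0.1237  0.5102] spin 38.81
```

Request:
send_rows(deltas="0 0 -0.04 0; 0 0 -0.08 0; 0 0 -0.08 0")

```text
t: 2.9
eef_pos: [0.3078, 0.4587, 0.6923]
tool_rot: [0.001, 0.504, 0.863, 0.032]
contact_force: [0.4, 0.4, 0.4]
gripper_width: 0.998
grasp_force: 0.0
```

```bash
python3 -c "
from h import *
o=bot.get_obs(); print(o['contact_force'],o['tool_rot'],rot(o['tool_rot'])[:,2],rot(o['tool_rot'])[:,1]); go([.489,-.103,.25],np.radians(-9.7))"
```

```text
[0.35381729 0.36433859 0.36069776] [0.00143538 0.50434791 0.86291618 0.03172998] [ 0.03448311  0.05331276 -0.9979823 ] [0.87032885 0.4892528  0.05620848]
pos [0.3078 0.4587 0.6923] q [-1.538  0.182  0.598  1.009 -0.112  1.915 -0.479] delta [-0.591  -0.142   0.4177] spin 39.13
```

Request:
send_rows(deltas="0 0 0.04 0; 0 0 0.08 0; 0 0 0.1 0")

```text
t: 3.2
eef_pos: [0.3095, 0.4645, 0.5866]
tool_rot: [0.002, 0.503, 0.864, 0.027]
contact_force: [-0.6, 0.5, -0.3]
gripper_width: 0.998
grasp_force: 0.0
```

```bash
python3 -c "
from h import *
go([.489,-.103,.15],np.radians(-9.7))"
```

```text
pos [0.3095 0.4645 0.5866] q [-1.573  0.127  0.565  1.296 -0.067  1.683 -0.507] delta [-0.5928 -0.1447  0.4154] spin 39.29
```

Request:
send_rows(deltas="-0.04 -0.01 0.025 4; -0.08 -0.02 0.05 8; -0.12 -0.03 0.075 12; -0.16 -0.04 0.1 16; -0.2 -0.05 0.125 20", claw=0.5)

```text
t: 3.7
eef_pos: [0.3696, 0.2709, 0.4563]
tool_rot: [-0.003, 0.647, 0.762, 0.03]
contact_force: [0.4, -0.1, 0.5]
gripper_width: 0.5
grasp_force: 0.0
```

```bash
python3 -c "
from h import *
go([.489,-.103,.16],np.radians(-9.7))"
```

```text
pos [0.3696 0.2709 0.4563] q [-1.476 -0.135  0.643  1.778  0.073  1.413 -0.68 ] delta [-0.4009  0.0452  0.2811] spin 19.11
```

Request:
send_rows(deltas="-0.04 0.005 0.028 4; -0.08 0.01 0.056 8; -0.12 0.015 0.084 12; -0.16 0.02 0.112 16; -0.2 0.025 0.14 19")

```text
t: 4.2
eef_pos: [0.4318, 0.085, 0.309]
tool_rot: [-0.009, 0.764, 0.645, 0.029]
contact_force: [0.7, 1.0, -0.9]
gripper_width: 0.5
grasp_force: 0.0
```

```bash
python3 -c "
from h import *
go([.489,-.103,.16],np.radians(-9.7))"
```

```text
pos [0.4318 0.085  0.309 ] q [-1.298 -0.113  0.948  2.064  0.062  1.095 -0.545] delta [-0.1839  0.0842  0.141 ] spin 0.13
```

Request:
send_rows(deltas="-0.036 0.017 0.028 0; -0.072 0.034 0.056 0; -0.108 0.051 0.084 0; -0.145 0.067 0.112 0; -0.184 0.084 0.141 0")

```text
t: 4.7
eef_pos: [0.4831, -0.0786, 0.177]
tool_rot: [-0.009, 0.762, 0.647, 0.028]
contact_force: [1.5, 0.4, 0.8]
gripper_width: 0.497
grasp_force: 0.0
```

```bash
python3 - <<'E'
from h import *
p=bot.read_camera('wrist'); save(p,'w1.png'); X=cloud(p); im=p['img'].astype(int)
z=X[...,2]; near=(abs(X[...,0]-.489)<.08)&(abs(X[...,1]+.103)<.08)&(abs(z-.04)<.012)
red=near&(im[...,0]>im[...,1]+50)&(im[...,0]>im[...,2]+50); gr=near&(im[...,1]>im[...,0]+30)
for n,m in (('red',red),('green',gr),('both',red|gr)):
    P=X[m]; print(n,len(P),P.mean(0).round(4),cv2.minAreaRect((P[:,:2]*1000).astype(np.float32)))
print([(r['xyz'],r['confidence']) for r in bot.landmark_of(p,'magnet')[:2]])
go([.489,-.103,.05],np.radians(-9.7)); print(rot(bot.get_obs()['tool_rot'])[:,2])
E
```

```text
red 699 [ 0.4924 -0.0852  0.0407] ((492.9273376464844, -84.4084701538086), (38.84468078613281, 13.449790000915527), 80.53933715820312)
green 601 [ 0.4858 -0.122   0.0408] ((485.8941955566406, -123.48587799072266), (36.01852798461914, 12.242337226867676), 80.7034683227539)
both 1300 [ 0.4893 -0.1022  0.0408] ((489.80963134765625, -103.29672241210938), (77.13139343261719, 13.447216033935547), 80.70172882080078)
[([0.4915, -0.1023, 0.0291], 0.6)]
pos [ 0.4804 -0.0862  0.1759] q [-0.732  0.377  1.012  2.115 -0.491  0.866  0.395] delta [-0.0212  0.0091  0.1252] spin -0.53
[ 0.02725965  0.04499527 -0.99861521]
```

View pics/w1.png

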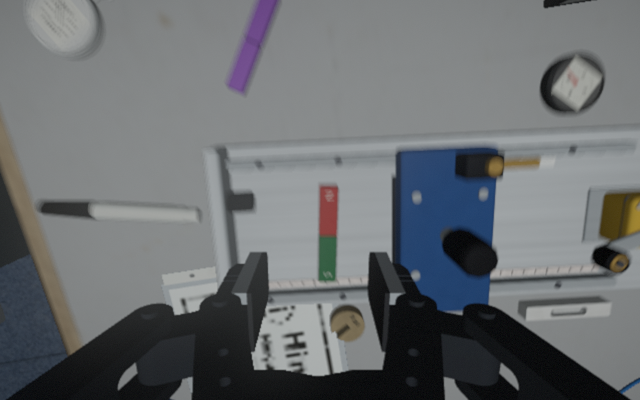

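Request:
send_rows(deltas="-0.021 0.009 0.03 -0.5; -0.021 0.01 0.07 -0.5; -0.021 0.01 0.105 -0.5; -0.021 0.01 0.12 -0.5; -0.021 0.01 0.12 -0.5")

```text
t: 5.3
eef_pos: [0.4915, -0.0935, 0.0564]
tool_rot: [-0.011, 0.76, 0.649, 0.027]
contact_force: [0.4, 0.0, -0.1]
gripper_width: 0.502
grasp_force: 0.0
```

```bash
python3 -c "
from h import *
go([.4895,-.103,.041],np.radians(-9.3))"
```

```text
pos [ 0.4915 -0.0935  0.0564] q [-0.483  0.581  0.749  2.158 -0.76   0.664  0.656] delta [-0.0105 -0.0008  0.0148] spin 0.35
```

Request:
send_rows(deltas="-0.010 -0.001 0.006 0; -0.010 -0.001 0.014 0; -0.010 -0.001 0.015 0")

```text
t: 5.6
eef_pos: [0.4913, -0.1031, 0.0431]
tool_rot: [-0.009, 0.76, 0.649, 0.029]
contact_force: [0.9, 0.1, 0.0]
gripper_width: 0.499
grasp_force: 0.0
```

Request:
send_rows(deltas="0 0 0 0; 0 0 0 0; 0 0 0 0; 0 0 0 0", claw=0, force=40)

```text
t: 6.0
eef_pos: [0.4915, -0.1033, 0.0437]
tool_rot: [-0.008, 0.76, 0.649, 0.029]
contact_force: [-1.1, 1.4, 6.1]
gripper_width: 0.16
grasp_force: 39.4
```

Request:
send_rows(deltas="0 0 -0.03 0; 0 0 -0.06 0; 0 0 -0.1 0; 0 0 -0.12 0")

```text
t: 6.4
eef_pos: [0.488, -0.1105, 0.1654]
tool_rot: [-0.007, 0.761, 0.649, 0.03]
contact_force: [0.7, -0.0, -0.6]
gripper_width: 0.158
grasp_force: 39.6
```

```bash
python3 - <<'E'
from h import *
p=bot.read_camera('top'); X=cloud(p); im=p['img'].astype(int)
g=(im[...,1]>im[...,0]+35)&(im[...,1]>im[...,2]+15)&(X[...,0]>.42)&(X[...,0]<.68)&(X[...,1]<-.28)&(X[...,1]>-.55)
for lo,hi in ((-.01,.012),(.06,.08),(-.01,.08)):
    P=X[g&(X[...,2]>lo)&(X[...,2]<hi)]; print(len(P),cv2.minAreaRect((P[:,:2]*1000).astype(np.float32)))
print([(r['xyz'],r['confidence']) for r in bot.landmark_of(p,'bin')[:2]])
go([.535,-.41,.2],0.)
print(bot.get_obs()['gripper_width'],bot.get_obs()['grasp_force'])
E
```

```text
1000 ((544.1299438476562, -413.52484130859375), (139.58843994140625, 89.81147003173828), 7.067513465881348)
163 ((577.4451293945312, -404.42156982421875), (87.94825744628906, 117.87506866455078), 7.041232109069824)
1281 ((547.352294921875, -408.6505126953125), (148.3076934814453, 117.69670867919922), 7.995053291320801)
[([0.5467, -0.4099, 0.0019], 0.68), ([0.7105, -0.0173, -0.0033], 0.68)]
pos [ 0.4889 -0.1103  0.1654] q [-0.638  0.411  0.973  2.1   -0.537  0.853  0.5  ] delta [-0.2865  0.0939 -0.0478] spin -8.99
0.15366738203499922 39.57212261022505
```

Request:
send_rows(deltas="-0.04 0.012 -0.01 -5; -0.08 0.025 -0.015 -10; -0.12 0.037 -0.02 -15; -0.16 0.05 -0.02 -20; -0.2 0.062 -0.02 -25")

```text
t: 7.0
eef_pos: [0.5166, -0.3188, 0.1721]
tool_rot: [-0.003, 0.6, 0.799, 0.03]
contact_force: [0.8, 0.8, -0.7]
gripper_width: 0.157
grasp_force: 39.6
```

```bash
python3 -c "
from h import *
go([.534,-.411,.15],np.radians(-37))"
```

```text
pos [ 0.5166 -0.3188  0.1721] q [-0.078  0.545  0.777  1.826 -0.528  0.981  1.219] delta [-0.0943 -0.0099  0.0179] spin 53.19
```

Request:
send_rows(deltas="-0.03 -0.003 0 -8; -0.06 -0.006 0.005 -16; -0.094 -0.01 0.01 -24; -0.094 -0.01 0.015 -31; -0.094 -0.01 0.02 -37")

```text
t: 7.5
eef_pos: [0.5324, -0.4108, 0.1472]
tool_rot: [0.007, 0.316, 0.948, 0.029]
contact_force: [-0.4, 0.4, -0.9]
gripper_width: 0.154
grasp_force: 39.6
```

```bash
python3 -c "
from h import *
go([.534,-.411,.021],np.radians(53))"
```

```text
pos [ 0.5324 -0.4108  0.1472] q [ 0.205  0.63   0.572  1.666 -0.465  0.987  1.884] delta [-0.0021 -0.0068  0.126 ] spin 0.12
```

Request:
send_rows(deltas="-0.001 -0.003 0.04 0; -0.002 -0.005 0.08 0; -0.002 -0.007 0.11 0; -0.002 -0.007 0.125 0; -0.002 -0.007 0.126 0")

```text
t: 8.0
eef_pos: [0.5336, -0.4087, 0.0202]
tool_rot: [0.005, 0.318, 0.948, 0.03]
contact_force: [-0.8, -0.2, -1.3]
gripper_width: 0.155
grasp_force: 39.5
```

Request:
send_rows(deltas="0 0 0 0; 0 0 0 0; 0 0 0 0", claw=0.4)

```text
t: 8.3
eef_pos: [0.536, -0.4112, 0.0251]
tool_rot: [0.009, 0.318, 0.948, 0.029]
contact_force: [-0.1, 0.2, 0.0]
gripper_width: 0.399
grasp_force: 0.0
```

Request:
send_rows(deltas="0 0 -0.03 0; 0 0 -0.07 0; 0 0 -0.11 0; 0 0 -0.15 0; 0 0 -0.17 0")

```text
t: 8.8
eef_pos: [0.5304, -0.4208, 0.1984]
tool_rot: [0.011, 0.318, 0.948, 0.028]
contact_force: [0.5, -0.3, -0.1]
gripper_width: 0.401
grasp_force: 0.0
```

```bash
python3 - <<'E'
from h import *
p=bot.read_camera('wrist'); save(p,'w2.png')
o=bot.get_obs(); print(rot(o['tool_rot'])[:,2])
go([.577,-.1092,.2],np.radians(-7))
E
```

```text
[ 0.04148815  0.04416442 -0.99816243]
pos [ 0.5311 -0.4217  0.2007] q [ 0.197  0.579  0.607  1.619 -0.435  1.07   1.866] delta [0.1519 0.2764 0.0164] spin 59.97
```

View pics/w2.png

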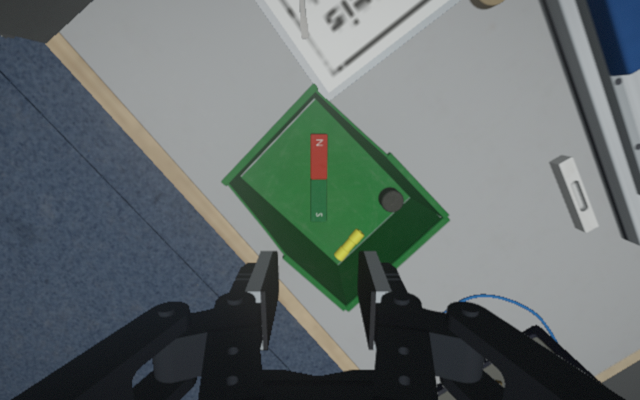

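Request:
send_rows(deltas="0.02 0.04 0 8; 0.04 0.075 0 16; 0.065 0.11 0 24; 0.085 0.15 0 32; 0.11 0.19 0 40", claw=0.75)

```text
t: 9.35
eef_pos: [0.5564, -0.1999, 0.2058]
tool_rot: [-0.002, 0.625, 0.78, 0.031]
contact_force: [0.8, 0.2, -0.0]
gripper_width: 0.745
grasp_force: 0.0
```

```bash
python3 -c "
from h import *
go([.577,-.1092,.19],np.radians(-7))"
```

```text
pos [ 0.5564 -0.1999  0.2058] q [-0.333  0.469  0.813  1.848 -0.474  1.     0.908] delta [0.0832 0.039  0.021 ] spin 19.63
```

Request:
send_rows(deltas="0.03 0.013 0.008 8; 0.06 0.026 0.016 16; 0.083 0.039 0.021 19.6; 0.083 0.039 0.021 19.6")

```text
t: 9.75
eef_pos: [0.5773, -0.1052, 0.1885]
tool_rot: [-0.009, 0.745, 0.667, 0.03]
contact_force: [0.2, 0.2, -0.4]
gripper_width: 0.753
grasp_force: 0.0
```

```bash
python3 - <<'E'
from h import *
p=bot.read_camera('wrist'); save(p,'w3.png'); X=cloud(p); im=p['img'].astype(int)
for q in ['carriage_knob','roller_centre','guard_edge','slide','near_stop']:
    print(q,[(np.round(r['xyz'],4),round(r['confidence'],2)) for r in bot.landmark_of(p,q)[:2]])
b=(im[...,2]>im[...,0]+50)&(abs(X[...,2]-.064)<.006)&(abs(X[...,0]-.577)<.08)&(abs(X[...,1]+.11)<.1)
P=X[b]; print('blue',len(P),cv2.minAreaRect((P[:,:2]*1000).astype(np.float32)),P[:,2].mean())
k=(im.max(-1)<60)&(abs(X[...,2]-.118)<.005)&(abs(X[...,0]-.577)<.04)&(abs(X[...,1]+.11)<.04)
P=X[k]; print('knobtop',len(P),cv2.minAreaRect((P[:,:2]*1000).astype(np.float32)))
go([.577,-.1092,.088],np.radians(-7))
E
```

```text
carriage_knob [(array([ 0.5772, -0.1069,  0.1023]), 0.7)]
roller_centre [(array([ 0.6847, -0.1419,  0.0749]), 0.96)]
guard_edge [(array([ 0.6647, -0.1169,  0.1802]), 0.64)]
slide [(array([ 0.5879, -0.1093, -0.0013]), 0.76)]
near_stop [(array([ 0.4345, -0.0895,  0.0509]), 0.77)]
blue 11406 ((575.923095703125, -109.32498168945312), (124.53709411621094, 67.81309509277344), 83.30615997314453) 0.06430583341107371
knobtop 1053 ((575.877197265625, -108.49877166748047), (21.884380340576172, 22.110668182373047), 39.655189514160156)
pos [ 0.5757 -0.1123  0.1895] q [-0.537  0.507  0.887  1.882 -0.544  0.975  0.484] delta [-0.0022 -0.0019  0.1015] spin 0.28
```

Request:
send_rows(deltas="-0.001 -0.002 0.04 0; -0.002 -0.002 0.08 0; -0.002 -0.002 0.1 0; -0.002 -0.002 0.102 0")

```text
t: 10.45
eef_pos: [0.5752, -0.1079, 0.0846]
tool_rot: [-0.009, 0.747, 0.664, 0.027]
contact_force: [-0.5, -0.0, 1.0]
gripper_width: 0.751
grasp_force: 0.0
```

Request:
send_rows(deltas="0 0 0 0; 0 0 0 0; 0 0 0 0; 0 0 0 0", claw=0, force=30)

```text
t: 10.85
eef_pos: [0.578, -0.108, 0.0885]
tool_rot: [-0.007, 0.747, 0.665, 0.03]
contact_force: [-1.7, -0.4, 7.0]
gripper_width: 0.271
grasp_force: 29.4
```

```bash
python3 - <<'E'
from h import *
o=bot.get_obs(); print(o['contact_force'],o['gripper_width'],rot(o['tool_rot']))
e=o['eef_pos']
go([e[0]-.0983,e[1]+.0116,e[2]])
E
```

```text
[-1.65528445 -0.43730578  7.04545927] 0.2713943899618891 [[ 0.11497529  0.99273407  0.03549291]
 [ 0.99192645 -0.11665952  0.04972397]
 [ 0.05350326  0.02948933 -0.99813215]]
pos [ 0.578  -0.108   0.0885] q [-0.444  0.635  0.757  1.946 -0.689  0.804  0.596] delta [ 0.0002 -0.0989 -0.0029] spin 0
```

Request:
send_rows(deltas="0 -0.015 0 0; 0 -0.04 -0.001 0; 0 -0.065 -0.002 0; 0 -0.085 -0.003 0; 0 -0.099 -0.003 0")

```text
t: 11.35
eef_pos: [0.4792, -0.0962, 0.0885]
tool_rot: [-0.006, 0.747, 0.664, 0.03]
contact_force: [3.2, -1.0, 4.2]
gripper_width: 0.266
grasp_force: 30.9
```

Request:
send_rows(deltas="0 -0.003 0 0; 0 -0.006 0 0; 0 -0.009 0 0; 0 -0.009 0 0")

```text
t: 11.75
eef_pos: [0.4716, -0.0953, 0.0884]
tool_rot: [-0.006, 0.747, 0.665, 0.03]
contact_force: [1.0, -0.9, 12.7]
gripper_width: 0.274
grasp_force: 31.5
```

Request:
send_rows(deltas="0 -0.003 0 0; 0 -0.006 0 0; 0 -0.006 0 0")

```text
t: 12.05
eef_pos: [0.4703, -0.0952, 0.0886]
tool_rot: [-0.002, 0.746, 0.665, 0.032]
contact_force: [17.9, -3.2, -10.1]
gripper_width: 0.27
grasp_force: 34.2
```

```bash
python3 - <<'E'
from h import *
p=bot.read_camera('top'); X=cloud(p); im=p['img'].astype(int)
b=(im[...,2]>im[...,0]+50)&(abs(X[...,2]-.064)<.01)&(abs(X[...,0]-.49)<.12)&(abs(X[...,1]+.11)<.1)
P=X[b]; print('blue',len(P),cv2.minAreaRect((P[:,:2]*1000).astype(np.float32)))
print(bot.get_obs()['contact_force'])
E
```

```text
blue 2 ((508.2505798339844, -38.53230285644531), (4.213222980499268, 0.0), 132.83682250976562)
[15.85912405 -3.32033092 -8.19582   ]
```

Request:
send_rows(deltas="0 0.002 0 0; 0 0.002 0 0; 0 0.002 0 0", claw=0.7)

```text
t: 12.4
eef_pos: [0.4653, -0.0943, 0.0868]
tool_rot: [-0.008, 0.747, 0.665, 0.029]
contact_force: [-1.0, -1.2, -0.3]
gripper_width: 0.699
grasp_force: 0.0
```

Request:
send_rows(deltas="0 0 -0.03 0; 0 0 -0.07 0; 0 0 -0.11 0; 0 0 -0.15 0; 0 0 -0.2 0")

```text
t: 12.9
eef_pos: [0.4576, -0.1045, 0.2866]
tool_rot: [-0.009, 0.747, 0.664, 0.027]
contact_force: [0.7, 2.2, 1.2]
gripper_width: 0.7
grasp_force: 0.0
```

```bash
python3 - <<'E'
from h import *
p=bot.read_camera('wrist'); save(p,'w4.png'); X=cloud(p); im=p['img'].astype(int)
b=(im[...,2]>im[...,0]+50)&(abs(X[...,2]-.064)<.006)&(abs(X[...,0]-.48)<.1)&(abs(X[...,1]+.11)<.12)
P=X[b]; print('blue',len(P),cv2.minAreaRect((P[:,:2]*1000).astype(np.float32)))
for q in ['carriage_knob','roller_centre','guard_edge','slide','near_stop']:
    print(q,[(np.round(r['xyz'],4),round(r['confidence'],2)) for r in bot.landmark_of(p,q)[:2]])
go([.5,-.1,.65],np.radians(83.3))
E
```

```text
blue 6438 ((469.0376892089844, -97.12937927246094), (124.3408432006836, 67.66459655761719), 83.34065246582031)
carriage_knob [(array([ 0.4715, -0.0966,  0.1045]), 0.6)]
roller_centre [(array([ 0.683 , -0.1436,  0.0782]), 0.78)]
guard_edge [(array([ 0.6638, -0.1208,  0.1768]), 0.81)]
slide [(array([ 0.5902, -0.1112, -0.    ]), 0.89)]
near_stop [(array([ 0.4369, -0.0911,  0.047 ]), 0.62)]
pos [ 0.4581 -0.1039  0.2853] q [-0.942  0.1    1.174  2.031 -0.17   1.059  0.196] delta [ 0.0283  0.0502 -0.3626] spin -89.97
```

View pics/w4.png

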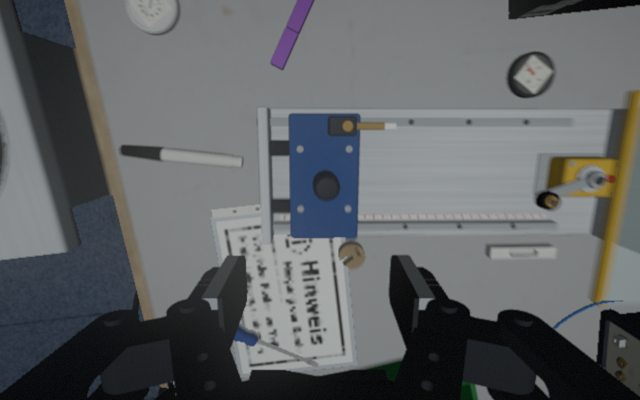

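Request:
send_rows(deltas="0.004 0.01 -0.035 -8; 0.008 0.02 -0.07 -16; 0.012 0.03 -0.105 -24; 0.016 0.04 -0.14 -32; 0.02 0.05 -0.175 -40", claw=0)

```text
t: 13.7
eef_pos: [0.5048, -0.099, 0.4633]
tool_rot: [0.001, 0.472, 0.881, 0.029]
contact_force: [0.7, -0.9, -0.6]
gripper_width: 0.003
grasp_force: 0.0
```

```bash
python3 -c "
from h import *
go([.53,-.1,.65],np.radians(83.3))"
```

```text
pos [ 0.5048 -0.099   0.4633] q [-0.956  0.044  1.136  1.653 -0.095  1.449  0.776] delta [-0.0102  0.0301 -0.1857] spin -49.68
```

Request:
send_rows(deltas="-0.002 0.006 -0.04 -8.5; -0.004 0.012 -0.08 -17; -0.006 0.018 -0.12 -25.5; -0.008 0.024 -0.16 -34; -0.01 0.03 -0.2 -42")

```text
t: 14.2
eef_pos: [0.53, -0.1003, 0.6639]
tool_rot: [0.011, 0.124, 0.992, 0.026]
contact_force: [-0.3, -0.4, 0.9]
gripper_width: -0.002
grasp_force: 0.0
```

Request:
send_rows(deltas="0 0 -0.04 -5; 0 0 -0.08 -8; 0 0 -0.1 -8; 0 0 -0.1 -8; 0 0 -0.1 -8")

```text
t: 14.7
eef_pos: [0.5198, -0.1038, 0.7057]
tool_rot: [0.045, 0.061, 0.997, 0.024]
contact_force: [0.3, -0.3, -0.2]
gripper_width: -0.002
grasp_force: 0.0
```

```bash
python3 -c "
from h import *
print(rot(bot.get_obs()['tool_rot']).round(3));go([.53,-.1,.65],np.radians(83.3))"
```

```text
[[-0.989  0.119  0.093]
 [ 0.123  0.992  0.041]
 [-0.087  0.052 -0.995]]
pos [ 0.5198 -0.1038  0.7057] q [-0.227  0.125  0.42   1.027 -0.116  1.915  1.594] delta [-0.0048  0.0021  0.0565] spin -0.39
```

Request:
send_rows(deltas="0 -0.02 -0.045 0; 0 -0.04 -0.09 0; 0 -0.06 -0.135 0; 0 -0.08 -0.18 0; 0 -0.1 -0.22 0")

```text
t: 15.2
eef_pos: [0.4903, -0.1661, 0.7325]
tool_rot: [0.075, 0.059, 0.995, 0.017]
contact_force: [1.2, -1.1, -0.5]
gripper_width: -0.002
grasp_force: 0.0
```

```bash
python3 -c "
from h import *
print(rot(bot.get_obs()['tool_rot']).round(3));go([.53,-.1,.65],np.radians(83.3))"
```

```text
[[-0.982  0.116  0.151]
 [ 0.121  0.992  0.026]
 [-0.147  0.043 -0.988]]
pos [ 0.4903 -0.1661  0.7325] q [-0.11   0.088  0.418  1.006 -0.112  1.915  1.711] delta [-0.0188  0.0666  0.0892] spin -0.32
```

Request:
send_rows(deltas="-0.03 0 -0.036 0; -0.06 0 -0.072 0; -0.09 0 -0.11 0; -0.12 0 -0.145 0; -0.15 0 -0.18 0")

```text
t: 15.7
eef_pos: [0.5551, -0.1694, 0.7542]
tool_rot: [0.106, 0.06, 0.992, 0.011]
contact_force: [0.1, 0.3, -0.6]
gripper_width: -0.002
grasp_force: 0.0
```

```bash
python3 -c "
from h import *
print(rot(bot.get_obs()['tool_rot']).round(3));go([.53,-.1,.65],np.radians(83.3))"
```

```text
[[-0.97   0.118  0.212]
 [ 0.122  0.992  0.01 ]
 [-0.209  0.036 -0.977]]
pos [ 0.5551 -0.1694  0.7542] q [ 0.014  0.204  0.306  0.826 -0.143  1.915  1.695] delta [0.0547 0.0622 0.0971] spin -0.48
```

Request:
send_rows(deltas="-0.02 -0.005 -0.045 0; -0.04 -0.01 -0.09 0; -0.06 -0.015 -0.135 0")

```text
t: 16.0
eef_pos: [0.5602, -0.178, 0.7831]
tool_rot: [0.137, 0.061, 0.989, 0.005]
contact_force: [-0.7, -0.2, 1.4]
gripper_width: -0.005
grasp_force: 0.0
```

Request:
send_rows(deltas="-0.02 -0.005 -0.045 0; -0.04 -0.01 -0.09 0; -0.06 -0.015 -0.135 0")

```text
t: 16.3
eef_pos: [0.5595, -0.1846, 0.8113]
tool_rot: [0.167, 0.062, 0.984, -0.001]
contact_force: [0.2, -1.2, -0.0]
gripper_width: -0.001
grasp_force: 0.0
```

Request:
send_rows(deltas="-0.02 -0.005 -0.045 0; -0.04 -0.01 -0.09 0; -0.06 -0.015 -0.135 0")

```text
t: 16.6
eef_pos: [0.5533, -0.1894, 0.84]
tool_rot: [0.195, 0.063, 0.979, -0.007]
contact_force: [0.7, -0.1, 0.3]
gripper_width: -0.0
grasp_force: 0.0
```

```bash
python3 -c "
from h import *
print(rot(bot.get_obs()['tool_rot']).round(3));go([.53,-.1,.65],np.radians(83.3))"
```

```text
[[-0.916  0.125  0.381]
 [ 0.12   0.992 -0.038]
 [-0.383  0.011 -0.924]]
pos [ 0.5533 -0.1894  0.84  ] q [ 0.065  0.207  0.317  0.642 -0.175  1.915  1.715] delta [0.1049 0.0836 0.1632] spin -0.71
```

Request:
send_rows(deltas="-0.02 -0.005 -0.045 0; -0.04 -0.01 -0.09 0; -0.06 -0.015 -0.135 0")

```text
t: 16.9
eef_pos: [0.542, -0.1927, 0.869]
tool_rot: [0.223, 0.063, 0.973, -0.013]
contact_force: [0.3, 0.5, 0.3]
gripper_width: 0.002
grasp_force: 0.0
```

Request:
send_rows(deltas="-0.02 -0.005 -0.045 0; -0.04 -0.01 -0.09 0; -0.06 -0.015 -0.135 0")

```text
t: 17.2
eef_pos: [0.526, -0.1945, 0.898]
tool_rot: [0.251, 0.064, 0.966, -0.019]
contact_force: [-0.1, -0.2, 0.4]
gripper_width: 0.003
grasp_force: 0.0
```

Request:
send_rows(deltas="-0.025 -0.005 -0.045 0; -0.05 -0.01 -0.09 0; -0.075 -0.015 -0.135 0")

```text
t: 17.5
eef_pos: [0.5143, -0.1954, 0.9254]
tool_rot: [0.278, 0.065, 0.958, -0.025]
contact_force: [-1.0, -0.5, -0.2]
gripper_width: -0.002
grasp_force: 0.0
```

Request:
send_rows(deltas="-0.025 -0.005 -0.045 0; -0.05 -0.01 -0.09 0; -0.075 -0.015 -0.135 0")

```text
t: 17.8
eef_pos: [0.4975, -0.1948, 0.9526]
tool_rot: [0.304, 0.065, 0.95, -0.031]
contact_force: [0.0, 0.3, -0.5]
gripper_width: -0.002
grasp_force: 0.0
```

Request:
send_rows(deltas="-0.025 -0.005 -0.045 0; -0.05 -0.01 -0.09 0; -0.075 -0.015 -0.135 0")

```text
t: 18.1
eef_pos: [0.4765, -0.193, 0.9793]
tool_rot: [0.33, 0.066, 0.941, -0.038]
contact_force: [0.7, 0.0, 0.4]
gripper_width: 0.001
grasp_force: 0.0
```

```bash
python3 -c "
from h import *
print(rot(bot.get_obs()['tool_rot']).round(3));go([.53,-.1,.65],np.radians(83.3))"
```

```text
[[-0.773  0.148  0.616]
 [ 0.099  0.989 -0.114]
 [-0.626 -0.027 -0.779]]
pos [ 0.4765 -0.193   0.9793] q [ 0.059  0.12   0.406  0.444 -0.225  1.915  1.728] delta [0.174  0.1089 0.2789] spin -0.44
```

```bash
python3 -c "
from h import *
go([.50,-.17,.58]);go([.5496,-.1538,.230])"
```

```text
pos [ 0.4765 -0.193   0.9793] q [ 0.059  0.12   0.406  0.444 -0.225  1.915  1.728] delta [0.2342 0.0372 0.3229] spin 0
pos [ 0.4765 -0.193   0.9793] q [ 0.059  0.12   0.406  0.444 -0.225  1.915  1.728] delta [0.4166 0.0701 0.6243] spin 0
```

Request:
send_rows(deltas="0.023 0.004 0.032 0; 0.047 0.008 0.064 0; 0.07 0.011 0.097 0; 0.094 0.015 0.129 0; 0.117 0.019 0.161 0")

```text
t: 18.6
eef_pos: [0.4881, -0.1801, 0.7765]
tool_rot: [0.329, 0.065, 0.941, -0.037]
contact_force: [0.6, 0.4, -0.2]
gripper_width: 0.002
grasp_force: 0.0
```

Request:
send_rows(deltas="0.023 0.004 0.032 0; 0.047 0.008 0.064 0; 0.07 0.011 0.097 0; 0.094 0.015 0.129 0; 0.117 0.019 0.161 0")

```text
t: 19.1
eef_pos: [0.4993, -0.1684, 0.5772]
tool_rot: [0.329, 0.065, 0.941, -0.037]
contact_force: [-0.0, 0.4, 1.0]
gripper_width: 0.003
grasp_force: 0.0
```

```bash
python3 -c "
from h import *
print(rot(bot.get_obs()['tool_rot']).round(3));go([.5496,-.1538,.230])"
```

```text
[[-0.775  0.147  0.614]
 [ 0.098  0.989 -0.113]
 [-0.624 -0.028 -0.781]]
pos [ 0.4993 -0.1684  0.5772] q [-0.077 -0.308  0.206  1.82   0.108  0.95   1.542] delta [0.1792 0.0314 0.3003] spin 0
```

```bash
python3 -c "
from h import *
go([.60,-.165,.38]);go([.6114,-.1653,.1523])"
```

```text
pos [ 0.4993 -0.1684  0.5772] q [-0.077 -0.308  0.206  1.82   0.108  0.95   1.542] delta [0.0454 0.0236 0.2154] spin 0
pos [ 0.4993 -0.1684  0.5772] q [-0.077 -0.308  0.206  1.82   0.108  0.95   1.542] delta [0.1787 0.0313 0.4003] spin 0
```

Request:
send_rows(deltas="0 0.004 0.04 0; 0.01 0.01 0.085 0; 0.02 0.015 0.13 0; 0.032 0.02 0.175 0; 0.045 0.024 0.215 0")

```text
t: 19.6
eef_pos: [0.6009, -0.1643, 0.3806]
tool_rot: [0.329, 0.065, 0.941, -0.037]
contact_force: [0.2, -0.4, 0.8]
gripper_width: 0.001
grasp_force: 0.0
```

```bash
python3 -c "
from h import *
print(rot(bot.get_obs()['tool_rot']).round(3));go([.6114,-.1653,.1523],np.radians(82))"
```

```text
[[-0.776  0.146  0.614]
 [ 0.097  0.989 -0.113]
 [-0.624 -0.028 -0.781]]
pos [ 0.6009 -0.1643  0.3806] q [-0.104 -0.032  0.26   2.035  0.051  0.463  1.555] delta [0.1341 0.0069 0.1849] spin 0.67
```

Request:
send_rows(deltas="0.027 0.001 0.037 0; 0.054 0.003 0.074 0; 0.081 0.004 0.111 0; 0.107 0.006 0.148 0; 0.134 0.007 0.185 0")

```text
t: 20.1
eef_pos: [0.6053, -0.1583, 0.2348]
tool_rot: [0.316, 0.059, 0.947, -0.02]
contact_force: [0.3, 0.8, -0.4]
gripper_width: 0.003
grasp_force: 0.0
```

```bash
python3 - <<'E'
from h import *
print(rot(bot.get_obs()['tool_rot']).round(3)); p=bot.read_camera('wrist'); save(p,'w5.png')
for q in ['roller_centre','guard_edge']:
    print(q,[(np.round(r['xyz'],4),round(r['confidence'],2)) for r in bot.landmark_of(p,q)[:2]])
go([.6728,-.1766,.0742])
E
```

```text
[[-0.793  0.125  0.596]
 [ 0.1    0.992 -0.076]
 [-0.601 -0.001 -0.799]]
roller_centre [(array([ 0.6828, -0.1429,  0.0765]), 0.78)]
guard_edge [(array([ 0.665 , -0.12  ,  0.1801]), 0.92)]
pos [ 0.6057 -0.1587  0.2359] q [-0.255  0.178  0.477  2.194 -0.7    0.183  2.285] delta [ 0.0422 -0.0091  0.1706] spin 0
```

View pics/w5.png

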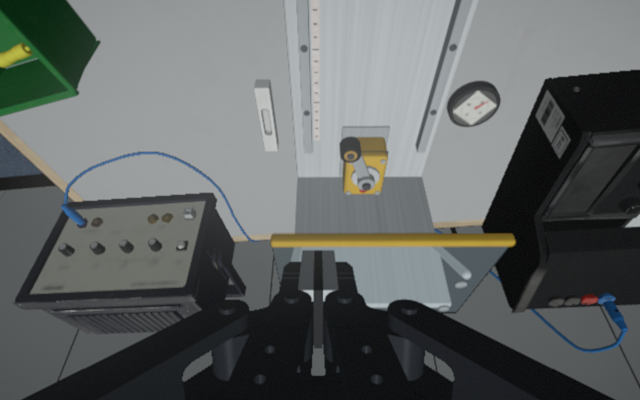

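```bash
python3 -c "
from h import *
go([.6114,-.1653,.1523],np.radians(83))"
```

```text
pos [ 0.6057 -0.1587  0.2359] q [-0.255  0.178  0.477  2.194 -0.7    0.183  2.285] delta [ 0.045  -0.0057  0.0707] spin -0.21
```

Request:
send_rows(deltas="0.01 0 0.01 0; 0.02 -0.001 0.02 0; 0.03 -0.002 0.03 0; 0.03 -0.002 0.04 0; 0.03 -0.002 0.04 0")

```text
t: 20.75
eef_pos: [0.6068, -0.1656, 0.1923]
tool_rot: [0.314, 0.057, 0.948, -0.018]
contact_force: [0.2, 0.6, 0.4]
gripper_width: -0.003
grasp_force: 0.0
```

```bash
python3 -c "
from h import *
print(rot(bot.get_obs()['tool_rot']).round(3));go([.6114,-.1653,.1523],np.radians(83))"
```

```text
[[-0.796  0.119  0.593]
 [ 0.097  0.993 -0.07 ]
 [-0.597  0.002 -0.802]]
pos [ 0.6068 -0.1656  0.1923] q [-0.202  0.268  0.455  2.219 -1.359  0.17   2.952] delta [0.0203 0.0008 0.0348] spin 0.07
```

```bash
cat > kin.py <<'E'
import numpy as np, itertools
from scipy.optimize import least_squares
from scipy.spatial.transform import Rotation as R
D=[([.2371,.632,.2393],[-1.32,.477,.022,1.555,-.011,1.109,-.083]),
([.3129,.4648,.6617],[-1.294,.206,.283,1.023,-.061,1.916,-.529]),
([.3078,.4587,.6923],[-1.538,.182,.598,1.009,-.112,1.915,-.479]),
([.3095,.4645,.5866],[-1.573,.127,.565,1.296,-.067,1.683,-.507]),
([.3696,.2709,.4563],[-1.476,-.135,.643,1.778,.073,1.413,-.68]),
([.4318,.085,.309],[-1.298,-.113,.948,2.064,.062,1.095,-.545]),
([.4804,-.0862,.1759],[-.732,.377,1.012,2.115,-.491,.866,.395]),
([.4915,-.0935,.0564],[-.483,.581,.749,2.158,-.76,.664,.656]),
([.5324,-.4108,.1472],[.205,.63,.572,1.666,-.465,.987,1.884]),
([.5564,-.1999,.2058],[-.333,.469,.813,1.848,-.474,1.,.908]),
([.578,-.108,.0885],[-.444,.635,.757,1.946,-.689,.804,.596]),
([.5048,-.099,.4633],[-.956,.044,1.136,1.653,-.095,1.449,.776]),
([.5198,-.1038,.7057],[-.227,.125,.42,1.027,-.116,1.915,1.594]),
([.5533,-.1894,.84],[.065,.207,.317,.642,-.175,1.915,1.715]),
([.4765,-.193,.9793],[.059,.12,.406,.444,-.225,1.915,1.728]),
([.4993,-.1684,.5772],[-.077,-.308,.206,1.82,.108,.95,1.542]),
([.6009,-.1643,.3806],[-.104,-.032,.26,2.035,.051,.463,1.555]),
([.6057,-.1587,.2359],[-.255,.178,.477,2.194,-.7,.183,2.285]),
([.6068,-.1656,.1923],[-.202,.268,.455,2.219,-1.359,.17,2.952])]
Q=[(0,[0,.1784,.984,0]),(2,[.00143538,.50434791,.86291618,.03172998]),(18,[.314,.057,.948,-.018]),(14,[.33,.066,.941,-.038]),(8,[.007,.316,.948,.029])]
q=np.array([d[1] for d in D]); P=np.array([d[0] for d in D])
m=lambda w:R.from_quat([w[1],w[2],w[3],w[0]])
def fk(par,s,q):
    q=np.atleast_2d(q); n=len(q); c=par[0]; Rt=R.from_euler('z',np.full(n,c)); X=np.zeros((n,3)); off=par[1:15].reshape(7,2)
    for i in range(7):
        Rt=Rt*R.from_euler('zyzyzyz'[i],s[i]*q[:,i]); X=X+Rt.apply([off[i,0],0,off[i,1]])
    return X, Rt*R.from_rotvec(par[15:18])
def res(par,s):
    X,Rt=fk(par,s,q); r=[10*(X-P).ravel()]
    for i,w in Q: r.append((Rt[i].inv()*m(w)).as_rotvec()*3)
    return np.r_[np.concatenate(r),.002*par[1:15]]
E
python3 - <<'E'
from kin import *
best=[]
for s in itertools.product([1,-1],repeat=6):
    s=(-1,1)+s[1:] if False else (s[0],1)+s[1:]
    for f in ([0,0,0],[0,3.14,0]):
        x0=np.r_[-.11,np.array([0,.35,0,.2,0,.2,0,.2,0,.2,0,.1,0,.1]),f]
        try: r=least_squares(res,x0,args=(s,),max_nfev=60)
        except Exception as e: continue
        best.append((r.cost,s,r.x))
best.sort(key=lambda b:b[0])
for b in best[:4]: print(b[0],b[1],b[2].round(4))
X,_=fk(best[0][2],best[0][1],q); print(np.abs(X-P).max(0)*1000)
np.savez('kin.npz',par=best[0][2],s=best[0][1])
E
```

```text
0.07614556704914381 (-1, 1, -1, 1, -1, 1, -1) [-0.0949  0.0245  0.2922 -0.0323  0.2601  0.0209  0.2601 -0.0201  0.235
  0.0159  0.2368 -0.004   0.154   0.      0.153  -0.0184 -0.0158  1.4841]
0.0761455670524964 (-1, 1, -1, 1, -1, 1, -1) [-0.0949  0.0245  0.2922 -0.0323  0.259   0.0209  0.2612 -0.0201  0.2366
  0.0159  0.2352 -0.004   0.153   0.      0.154  -0.0184 -0.0158  1.4841]
14.404041806069563 (-1, 1, 1, 1, -1, 1, -1) [-0.3302  0.0529  0.1607  0.6294  0.4222 -0.7285  0.4251  0.2522  0.2195
 -0.1996  0.224   0.0425  0.2096  0.0094  0.2357  0.2962  0.1506  1.9119]
14.404041809034958 (-1, 1, 1, 1, -1, 1, -1) [-0.3302  0.0529  0.1606  0.6294  0.4288 -0.7285  0.4185  0.2522  0.2467
 -0.1996  0.1968  0.0425  0.2101  0.0094  0.2352  0.2962  0.1506  1.9119]
[9.64409392 9.92166306 7.18871973]
```

```bash
cat > plan.py <<'E'
from kin import *
z=np.load('kin.npz'); s=z['s']
def F(p,qq): return fk(p[:18],s,np.atleast_2d(qq)+np.r_[0,p[18:23],0])
def res2(p):
    X,Rt=F(p,q); r=[10*(X-P).ravel()]
    for i,w in Q: r.append((Rt[i].inv()*m(w)).as_rotvec()*3)
    return np.r_[np.concatenate(r),.002*p[1:15],.05*p[18:]]
f=least_squares(res2,np.r_[z['par'],np.zeros(5)],loss='soft_l1',f_scale=.03); p=f.x
lo=np.array([-2.96,-.34,-1.41,.24,-1.37,.17,-2.96]); hi=np.array([2.96,2.1,1.46,2.44,4.51,1.92,2.96])
def ik(x,tilt,az,spin,q0,w=.3):
    # tool z leaning tilt toward az; tool x = back(-az) turned by spin
    zz=np.array([np.sin(tilt)*np.cos(az),np.sin(tilt)*np.sin(az),-np.cos(tilt)])
    yy=np.array([-np.sin(az),np.cos(az),0]); xx=np.cross(yy,zz)
    T=R.from_matrix(np.stack([xx,yy,zz],1))*R.from_euler('z',spin)
    def r(qq):
        X,Rt=F(p,qq); return np.r_[10*(X[0]-x),3*(T.inv()*Rt[0]).as_rotvec()]
    b=None
    for q1 in q0:
        u=least_squares(r,np.clip(q1,lo+.01,hi-.01),bounds=(lo+.02,hi-.02))
        if b is None or u.cost<b.cost-1e-6 : b=u
    return b
E
python3 - <<'E'
from plan import *
np.set_printoptions(precision=3,suppress=True)
X,_=F(p,q); print((np.abs(X-P).max(1)*1000).round(1)); print(p.round(4))
rng=np.random.default_rng(0); q0=list(rng.uniform(lo,hi,(25,7)))+[q[-1],q[-3]]
g=np.array([.6728,-.1766,.0742]); r_=np.radians
for tilt in (34,37,40):
  for spin in (0,90,-90,180):
    zz=np.array([np.sin(r_(tilt))*.993,-np.sin(r_(tilt))*.117,-np.cos(r_(tilt))])
    b=ik(g,r_(tilt),r_(-6.7),r_(spin),q0); print(tilt,spin,round(b.cost,5),b.x)
E
```

```text
[ 7.3  6.7  2.2  2.5 10.4 10.8  2.9  2.9 11.3  9.5  8.6 12.   3.6  3.
  3.8  7.5  1.2  1.3  4.5]
[-0.044  0.011  0.287 -0.017  0.265  0.037  0.266 -0.009  0.236  0.007
  0.236 -0.006  0.154  0.     0.154 -0.019 -0.018  1.482 -0.028  0.05
  0.025 -0.004  0.024]Traceback (most recent call last):
  File "<stdin>", line 9, in <module>
  File "plan.py", line 19, in ik
    u=least_squares(r,np.clip(q1,lo+.01,hi-.01),bounds=(lo+.02,hi-.02))
    return func(*args, **kwargs)
    raise ValueError("Initial guess is outside of provided bounds")
ValueError: Initial guess is outside of provided bounds
```

```bash
sed -i 's/lo+.01,hi-.01/lo+.03,hi-.03/' plan.py; python3 - <<'E'
from plan import *
np.set_printoptions(precision=3,suppress=True)
rng=np.random.default_rng(0); q0=list(rng.uniform(lo,hi,(20,7)))+[q[-1],q[-3]]
g=np.array([.6728,-.1766,.0742]); r_=np.radians
for tilt in (35,40):
  for spin in (0,90,-90,180):
    S={}
    for k in q0:
        b=ik(g,r_(tilt),r_(-6.7),r_(spin),[k])
        if b.cost<.002: S[tuple(b.x[[2,4]].round(0))]=b.x
    print(tilt,spin,list(S.values())[:5])
E
```

```text
35 0 [array([ 1.104,  0.907, -1.164,  2.127,  1.939,  0.585,  0.061]), array([-0.756,  1.368,  1.44 ,  2.136,  4.254,  1.212,  2.94 ]), array([-0.029,  0.564,  0.278,  2.116,  4.177,  0.228, -2.622])]
35 90 [array([ 0.877,  0.683, -0.814,  2.101,  1.898,  0.268, -1.623]), array([0.069, 0.552, 0.177, 2.096, 4.342, 0.192, 1.964])]
35 -90 [array([ 0.741,  0.621, -0.626,  2.13 ,  2.393,  0.193,  0.975]), array([-0.069,  0.58 ,  0.343,  2.139,  4.1  ,  0.316, -0.981]), array([-0.732,  1.3  ,  1.386,  2.151,  4.229,  1.18 , -1.686])]
35 180 [array([ 0.853,  0.665, -0.758,  2.112,  2.089,  0.209,  2.899]), array([-0.59 ,  0.917,  1.075,  2.122,  4.366,  0.809,  0.051]), array([0.125, 0.551, 0.129, 2.108, 4.241, 0.219, 0.52 ])]
40 0 [array([ 1.126,  0.936, -1.166,  2.178,  2.177,  0.612, -0.13 ]), array([-0.105,  0.59 ,  0.373,  2.169,  3.899,  0.367, -2.375]), array([ 0.395,  0.558, -0.216,  2.168,  3.247,  0.244, -1.566]), array([-0.606,  0.909,  1.04 ,  2.179,  4.158,  0.765, -2.924])]
40 90 [array([ 0.836,  0.664, -0.737,  2.154,  2.442,  0.275, -2.168]), array([-0.078,  0.584,  0.358,  2.151,  4.036,  0.353,  2.222]), array([ 0.692,  0.608, -0.557,  2.152,  2.723,  0.216, -2.507]), array([ 0.544,  0.573, -0.379,  2.151,  3.074,  0.192, -2.908])]
40 -90 [array([ 1.207,  1.071, -1.281,  2.192,  2.196,  0.709,  1.538]), array([ 0.678,  0.611, -0.531,  2.18 ,  2.92 ,  0.283,  0.441]), array([ 0.211,  0.557,  0.02 ,  2.178,  3.632,  0.318, -0.424]), array([-0.746,  1.414,  1.425,  2.203,  4.068,  1.288, -1.667]), array([ 0.517,  0.575, -0.339,  2.179,  3.202,  0.273,  0.103])]
40 180 [array([ 0.524,  0.572, -0.332,  2.161,  3.326,  0.225,  1.56 ]), array([-0.73 ,  1.422,  1.44 ,  2.187,  4.101,  1.327, -0.113]), array([ 0.899,  0.695, -0.795,  2.165,  2.519,  0.295,  2.512]), array([ 0.307,  0.554, -0.077,  2.16 ,  3.687,  0.267,  1.132]), array([ 1.103,  0.868, -1.083,  2.169,  2.224,  0.471,  2.94 ])]
```

```bash
cat > sim.py <<'E'
from plan import *
np.set_printoptions(precision=3,suppress=True)
def follow(qs,way,T,n=1/.008,lam=.03):
    """Local DLS IK, joint limits clamped with active set; keeps orientation T"""
    qq=np.array(qs,float); X,_=F(p,qq); x=X[0]; out=[]
    for wpt in way:
        wpt=np.array(wpt); k=int(np.linalg.norm(wpt-x)*n)+1; x0=x
        for i in range(1,k+1):
            xt=x0+(wpt-x0)*i/k
            for _ in range(6):
                X,Rt=F(p,qq); e=np.r_[xt-X[0],.3*(T*Rt[0].inv()).as_rotvec()]
                J=np.zeros((6,7))
                for j in range(7):
                    d=qq.copy(); d[j]+=1e-5; Xj,Rj=F(p,d); J[:,j]=np.r_[Xj[0]-X[0],.3*(Rj[0]*Rt[0].inv()).as_rotvec()]/1e-5
                free=np.ones(7,bool)
                for _ in range(4):
                    Jf=J*free; dq=Jf.T@np.linalg.solve(Jf@Jf.T+lam**2*np.eye(6),e); dq=np.clip(dq,-.2,.2)
                    bad=free&((qq+dq<lo)|(qq+dq>hi))
                    if not bad.any(): break
                    free&=~bad
                qq=np.clip(qq+dq*free,lo,hi)
        x=wpt; X,Rt=F(p,qq); out.append((qq.copy(),np.linalg.norm(X[0]-wpt)*1000,np.degrees((T*Rt[0].inv()).magnitude())))
    return out
E
python3 - <<'E'
from sim import *
q0=[-.104,-.032,.26,2.035,.051,.463,1.555]
T=F(p,q0)[1][0]; print(T.as_matrix())
g=[.6728,-.1766,.0742]
for y1 in (-.165,-.05,.0,.05,.1,.2):
  for x1 in (.6,):
    o=follow(q0,[[x1,y1,.38],[x1,y1,.25],[x1,y1,.15],[.6114,-.165,.152],g],T)
    print(y1); [print('  ',a,round(b,1),round(c,1)) for a,b,c in o]
E
```

```text
[[-0.792  0.157  0.59 ]
 [ 0.096  0.986 -0.134]
 [-0.603 -0.049 -0.796]]
-0.165
   [-0.104 -0.03   0.262  2.035  0.048  0.461  1.559] 0.0 0.0
   [-0.12   0.136  0.315  2.181 -0.238  0.182  1.829] 2.6 1.1
   [-0.336  0.349  0.586  2.223 -1.363  0.17   2.901] 10.0 4.0
   [-0.313  0.359  0.561  2.203 -1.363  0.17   2.901] 8.9 3.6
   [-0.083  0.552  0.325  2.043 -1.363  0.17   2.901] 15.7 7.0
-0.05
   [-0.148 -0.058  0.047  2.064  0.344  0.504  1.088] 0.0 0.0
   [-0.152  0.104  0.061  2.23   0.711  0.207  0.689] 0.0 0.0
   [ 0.195  0.295 -0.313  2.314  1.981  0.217 -0.573] 0.0 0.0
   [ 0.739  0.369 -0.639  2.257  2.056  0.171 -0.382] 0.1 0.0
   [ 0.739  0.638 -0.687  2.146  2.222  0.34  -0.457] 0.0 0.0
0.0
   [-0.174 -0.052 -0.039  2.059  0.44   0.541  0.912] 0.0 0.0
   [-0.178  0.107 -0.035  2.224  0.871  0.274  0.442] 0.0 0.0
   [-0.259  0.293  0.054  2.307  1.89   0.189 -0.619] 0.1 0.0
   [ 0.739  0.369 -0.638  2.257  2.057  0.17  -0.382] 0.1 0.0
   [ 0.738  0.637 -0.686  2.146  2.222  0.34  -0.458] 0.0 0.0
0.05
   [-0.208 -0.036 -0.117  2.043  0.521  0.586  0.754] 0.0 0.0
   [-0.222 
[... 164 characters left out ...]
3] 0.1 0.0
   [ 0.738  0.637 -0.686  2.146  2.222  0.34  -0.458] 0.0 0.0
0.1
   [-0.248 -0.01  -0.185  2.017  0.588  0.638  0.613] 0.0 0.0
   [-0.276  0.145 -0.169  2.179  0.984  0.423  0.163] 0.0 0.0
   [-0.37   0.32  -0.071  2.257  1.556  0.335 -0.458] 0.0 0.0
   [ 0.739  0.369 -0.638  2.257  2.056  0.17  -0.382] 0.1 0.0
   [ 0.738  0.637 -0.686  2.146  2.222  0.34  -0.458] 0.0 0.0
0.2
   [-0.345  0.069 -0.293  1.935  0.689  0.756  0.382] 0.0 0.0
   [-0.393  0.216 -0.258  2.09   1.003  0.572  0.005] 0.0 0.0
   [-0.475  0.376 -0.174  2.163  1.367  0.479 -0.412] 0.0 0.0
   [ 0.738  0.369 -0.637  2.257  2.057  0.17  -0.383] 0.1 0.0
   [ 0.738  0.637 -0.685  2.146  2.222  0.339 -0.458] 0.0 0.0
```

Request:
send_rows(deltas="-0.014 0 -0.018 0; -0.03 0 -0.04 0; -0.055 0 -0.073 0; -0.085 0 -0.113 0; -0.114 0 -0.152 0")

```text
t: 21.25
eef_pos: [0.6081, -0.1577, 0.3281]
tool_rot: [0.315, 0.051, 0.948, -0.013]
contact_force: [-0.8, 0.2, 0.5]
gripper_width: -0.001
grasp_force: 0.0
```

```bash
python3 -c "
from h import *
print(rot(bot.get_obs()['tool_rot']).round(3));go([.60,0.,.37]);go([.60,0.,.37])"
```

```text
[[-0.796  0.104  0.596]
 [ 0.088  0.995 -0.056]
 [-0.599  0.007 -0.801]]
pos [ 0.6081 -0.1577  0.3281] q [-0.928  0.038  1.176  2.104 -0.31   0.402  1.948] delta [-0.0048  0.1563 -0.0473] spin 0
pos [ 0.6081 -0.1577  0.3281] q [-0.928  0.038  1.176  2.104 -0.31   0.402  1.948] delta [-0.0048  0.1563 -0.0473] spin 0
```

```bash
python3 - <<'E'
from sim import *
q0=[-.928,.038,1.176,2.104,-.31,.402,1.948]
T=F(p,q0)[1][0]; print(F(p,q0)[0])
g=[.6728,-.1766,.0742]
for y1 in (.0,.1):
  for z1 in (.38,.5):
    o=follow(q0,[[.6,-.16,z1],[.6,y1,z1],[.6,y1,.38],[.6,y1,.25],[.6,y1,.15],[.6114,-.165,.152],g],T)
    print(y1,z1); [print('  ',a,round(b,1),round(c,1)) for a,b,c in o]
E
```

```text
[[ 0.591 -0.174  0.319]]
0.0 0.38
   [-0.86  -0.075  0.997  2.009  0.036  0.527  1.596] 0.0 0.0
   [-0.815 -0.08   0.603  2.045  0.367  0.562  1.016] 0.0 0.0
   [-0.815 -0.08   0.603  2.045  0.367  0.562  1.016] 0.0 0.0
   [-0.765  0.12   0.636  2.213  0.211  0.211  1.12 ] 0.0 0.0
   [ 0.255  0.299 -0.443  2.297  1.766  0.186 -0.39 ] 0.1 0.0
   [ 1.011  0.445 -0.91   2.228  1.646  0.17   0.118] 0.0 0.0
   [ 0.945  0.729 -0.906  2.119  1.988  0.346 -0.108] 0.0 0.0
0.0 0.5
   [-0.783 -0.168  0.836  1.804  0.168  0.804  1.474] 0.0 0.0
   [-0.777 -0.155  0.517  1.838  0.342  0.836  1.071] 0.0 0.0
   [-0.76  -0.075  0.554  2.044  0.351  0.558  1.031] 0.0 0.0
   [-0.716  0.117  0.586  2.212  0.236  0.212  1.098] 0.0 0.0
   [ 0.255  0.299 -0.444  2.297  1.766  0.186 -0.39 ] 0.1 0.0
   [ 1.011  0.445 -0.91   2.228  1.646  0.17   0.118] 0.0 0.0
   [ 0.945  0.729 -0.906  2.119  1.988  0.346 -0.108] 0.0 0.0
0.1 0.38
   [-0.86  -0.075  0.997  2.009  0.036  0.527  1.596] 0.0 0.0
   [-0.866 -0.031  0.458  2.013  0.474  0.617  0.748] 0.0 0.0
   [-0.866 -0.031  0.458  2.013  0.474  0.617  0.748] 0.0 0.0
   [-0.848  0.145  0.493  2.178  0.579  0.296  0.578] 0.0 0.0
   [-0.477  0.307  0.111  2.258  1.485  0.17  -0.352] 0.1 0.0
   [ 1.011  0.445 -0.91   2.228  1.645  0.17   0.118] 0.0 0.0
   [ 0.945  0.729 -0.906  2.119  1.988  0.346 -0.108] 0.0 0.0
0.1 0.5
   [-0.783 -0.168  0.836  1.804  0.168  0.804  1.474] 0.0 0.0
   [-0.819 -0.101  0.379  1.809  0.408  0.877  0.859] 0.0 0.0
   [-0.797 -0.028  0.393  2.012  0.465  0.614  0.756] 0.0 0.0
   [-0.785  0.141  0.426  2.177  0.604  0.3    0.557] 0.0 0.0
   [-0.476  0.307  0.11   2.258  1.485  0.17  -0.353] 0.1 0.0
   [ 1.011  0.445 -0.91   2.228  1.645  0.17   0.118] 0.0 0.0
   [ 0.945  0.729 -0.906  2.119  1.988  0.346 -0.108] 0.0 0.0
```

Request:
send_rows(deltas="-0.015 0.02 -0.03 0; -0.025 0.06 -0.06 0; -0.03 0.105 -0.08 0; -0.03 0.15 -0.091 0; -0.03 0.19 -0.091 0")

```text
t: 21.75
eef_pos: [0.5965, -0.0025, 0.4125]
tool_rot: [0.318, 0.052, 0.946, -0.012]
contact_force: [1.9, -0.3, 0.1]
gripper_width: -0.0
grasp_force: 0.0
```

```bash
python3 -c "
from h import *
print(rot(bot.get_obs()['tool_rot']).round(3));go([.60,0.06,.22])"
```

```text
[[-0.792  0.106  0.602]
 [ 0.091  0.994 -0.056]
 [-0.604  0.011 -0.797]]
pos [ 0.5965 -0.0025  0.4125] q [-0.84  -0.152  0.586  2.03   0.463  0.661  0.944] delta [0.1192 0.0605 0.1521] spin 0
```

q5 is positive now (0.46), as planned. Descend on this side.

Request:
send_rows(deltas="0.02 0.02 0.025 0; 0.04 0.04 0.05 0; 0.065 0.06 0.083 0; 0.09 0.06 0.115 0; 0.119 0.06 0.152 0")

```text
t: 22.25
eef_pos: [0.599, 0.0611, 0.2168]
tool_rot: [0.317, 0.049, 0.947, -0.01]
contact_force: [1.3, -0.4, -0.0]
gripper_width: 0.007
grasp_force: 0.0
```

```bash
python3 -c "
from h import *
print(rot(bot.get_obs()['tool_rot']).round(3));go([.60,0.04,.16])"
```

```text
[[-0.794  0.1    0.599]
 [ 0.087  0.995 -0.05 ]
 [-0.601  0.013 -0.799]]
pos [0.599  0.0611 0.2168] q [-0.871  0.184  0.601  2.263  0.811  0.178  0.393] delta [ 0.0315 -0.0216  0.0471] spin 0
```

Request:
send_rows(deltas="0.008 -0.004 0.012 0; 0.016 -0.009 0.024 0; 0.024 -0.014 0.036 0; 0.032 -0.02 0.047 0; 0.032 -0.022 0.047 0")

```text
t: 22.75
eef_pos: [0.5983, 0.0378, 0.1588]
tool_rot: [0.315, 0.049, 0.948, -0.012]
contact_force: [-0.2, -0.0, 0.2]
gripper_width: 0.0
grasp_force: 0.0
```

```bash
python3 -c "
from h import *
print(rot(bot.get_obs()['tool_rot']).round(3));go([.611,-.165,.152])"
```

```text
[[-0.796  0.101  0.596]
 [ 0.086  0.995 -0.053]
 [-0.599  0.009 -0.801]]
pos [0.5983 0.0378 0.1588] q [-0.413  0.275  0.147  2.293  1.729  0.182 -0.492] delta [-0.0235 -0.2005  0.0238] spin 0
```

Request:
send_rows(deltas="-0.002 -0.025 0.002 0; -0.005 -0.05 0.005 0; -0.007 -0.075 0.007 0; -0.01 -0.1 0.01 0; -0.012 -0.12 0.012 0")

```text
t: 23.25
eef_pos: [0.6038, -0.0845, 0.1574]
tool_rot: [0.317, 0.05, 0.947, -0.012]
contact_force: [-0.5, -0.2, 0.0]
gripper_width: 0.002
grasp_force: 0.0
```

```bash
python3 -c "
from h import *
print(rot(bot.get_obs()['tool_rot']).round(3));go([.611,-.165,.152])"
```

```text
[[-0.794  0.102  0.599]
 [ 0.086  0.995 -0.055]
 [-0.601  0.008 -0.799]]
pos [ 0.6038 -0.0845  0.1574] q [ 0.367  0.314 -0.405  2.249  1.854  0.172 -0.316] delta [-0.0095 -0.0794  0.0131] spin 0
```

Request:
send_rows(deltas="-0.004 -0.025 0.004 0; -0.007 -0.05 0.008 0; -0.01 -0.075 0.013 0; -0.01 -0.085 0.013 0")

```text
t: 23.65
eef_pos: [0.6106, -0.1733, 0.1517]
tool_rot: [0.316, 0.052, 0.947, -0.014]
contact_force: [0.2, -0.8, -0.8]
gripper_width: 0.002
grasp_force: 0.0
```

```bash
python3 -c "
from h import *
print(rot(bot.get_obs()['tool_rot']).round(3));go([.6726,-.1762,.0741],np.radians(83.3))
p=bot.read_camera('wrist'); print([np.round(r['xyz'],4) for q in ('roller_centre','guard_edge') for r in bot.landmark_of(p,q)[:1]])
X=cloud(p); im=p['img'].astype(int)
y=(im[...,0]>im[...,2]+80)&(abs(X[...,2]-.182)<.015)&(X[...,0]>.6); Y=X[y]; print(len(Y),Y.mean(0),Y.min(0),Y.max(0),np.polyfit(Y[:,1],Y[:,0],1))"
```

```text
[[-0.795  0.107  0.598]
 [ 0.089  0.994 -0.059]
 [-0.601  0.006 -0.8  ]]
pos [ 0.6106 -0.1733  0.1517] q [ 0.787  0.416 -0.676  2.176  1.686  0.172  0.072] delta [-0.0029  0.0032  0.0992] spin 0.24
[array([ 0.6828, -0.1443,  0.0745]), array([ 0.6638, -0.1196,  0.1775])]
24 [ 0.66964966 -0.04840188  0.18635597] [ 0.66786452 -0.0506456   0.1858356 ] [ 0.67116664 -0.04654771  0.18708747] [0.38823857 0.68844114]
```

Request:
send_rows(deltas="-0.001 0.001 0.02 0; -0.002 0.002 0.045 0; -0.003 0.003 0.07 0; -0.003 0.003 0.09 0; -0.003 0.003 0.099 0")

```text
t: 24.3
eef_pos: [0.6728, -0.1698, 0.0723]
tool_rot: [0.315, 0.049, 0.948, -0.011]
contact_force: [0.3, 0.3, -0.2]
gripper_width: 0.001
grasp_force: 0.0
```

```bash
python3 -c "
from h import *
o=bot.get_obs(); print(o['contact_force'],rot(o['tool_rot']).round(3));go([.6726+.0029,-.1762+.025,.0741],np.radians(83.3))"
```

```text
[ 0.32592843  0.33552236 -0.23331751] [[-0.797  0.099  0.596]
 [ 0.085  0.995 -0.052]
 [-0.599  0.009 -0.801]]
pos [ 0.6728 -0.1698  0.0723] q [ 0.79   0.688 -0.767  2.069  1.974  0.354 -0.11 ] delta [-0.0017  0.0188 -0.0008] spin 0.49
```

Request:
send_rows(deltas="0 0.004 0 0; 0 0.008 0 0; 0 0.012 0 0; 0 0.016 0 0; 0 0.018 0 0")

```text
t: 24.8
eef_pos: [0.673, -0.1557, 0.0738]
tool_rot: [0.315, 0.051, 0.948, -0.014]
contact_force: [-2.8, -3.2, 3.3]
gripper_width: 0.001
grasp_force: 2.6
```

```bash
python3 -c "
from h import *
o=bot.get_obs(); print(o['contact_force'],rot(o['tool_rot']).round(3));go([.68,-.13,.0741],np.radians(83.3))
p=bot.read_camera('wrist'); save(p,'w6.png'); print([np.round(r['xyz'],4) for q in ('roller_centre','guard_edge') for r in bot.landmark_of(p,q)[:1]])"
```

```text
[-2.83523227 -3.16295916  3.25339553] [[-0.796  0.105  0.596]
 [ 0.087  0.994 -0.059]
 [-0.599  0.005 -0.801]]
pos [ 0.673  -0.1557  0.0738] q [ 0.771  0.686 -0.782  2.078  1.966  0.387 -0.128] delta [-0.0035  0.0263  0.0024] spin 0.37
[array([ 0.6831, -0.136 ,  0.0766])]
```

View pics/w6.png

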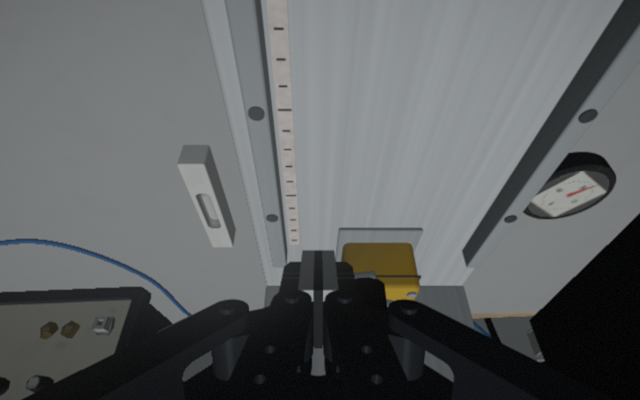

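Request:
send_rows(deltas="0 0.004 0 0; 0 0.008 0 0; 0 0.012 0 0; 0 0.014 0 0")

```text
t: 25.35
eef_pos: [0.6753, -0.1377, 0.0734]
tool_rot: [0.315, 0.049, 0.948, -0.011]
contact_force: [-0.9, 0.7, -0.0]
gripper_width: 0.003
grasp_force: 0.0
```

Request:
send_rows(deltas="0 -0.006 0 0; 0 -0.015 0 0; 0 -0.022 0 0; 0 -0.022 -0.01 0; 0 -0.022 -0.03 0")

```text
t: 25.85
eef_pos: [0.6542, -0.1608, 0.0966]
tool_rot: [0.314, 0.051, 0.948, -0.012]
contact_force: [-0.3, 0.8, -0.1]
gripper_width: 0.0
grasp_force: 0.0
```

Request:
send_rows(deltas="0 0 -0.025 0; 0 0 -0.05 0; 0 0 -0.075 0; 0 0 -0.085 0")

```text
t: 26.25
eef_pos: [0.6035, -0.1553, 0.1677]
tool_rot: [0.316, 0.049, 0.947, -0.013]
contact_force: [0.2, -0.1, 0.4]
gripper_width: 0.001
grasp_force: 0.0
```

```bash
python3 - <<'E'
from h import *
o=bot.get_obs(); print(o['contact_force'],o['q'].round(3),o['eef_pos'])
for n in ('wrist','top'):
    p=bot.read_camera(n); save(p,n+'7.png')
    for q in ('roller_centre','carriage_knob','magnet','compass','level','weight'): print(n,q,[(np.round(r['xyz'],4),round(r['confidence'],2)) for r in bot.landmark_of(p,q)[:2]])
E
```

```text
[ 0.21344951 -0.11451685  0.43897079] [ 0.817  0.38  -0.742  2.189  1.528  0.191  0.202] [ 0.60349425 -0.155332    0.16767113]
wrist roller_centre []
wrist carriage_knob []
wrist magnet []
wrist compass [(array([ 0.7106, -0.0184,  0.0022]), 0.65)]
wrist level [(array([ 6.986e-01, -2.275e-01,  4.000e-04]), 0.82), (array([ 0.6881, -0.1055,  0.0786]), 0.29)]
wrist weight [(array([ 0.6859, -0.1026,  0.0744]), 0.17)]
top roller_centre [(array([ 0.6843, -0.1057,  0.0838]), 0.49)]
top carriage_knob [(array([ 0.4738, -0.0951,  0.102 ]), 0.83)]
top magnet [(array([ 0.4575,  0.0562, -0.0018]), 0.58), (array([ 0.5359, -0.4157, -0.0016]), 0.53)]
top compass [(array([ 0.7105, -0.0196, -0.0037]), 0.6)]
top level [(array([ 0.7006, -0.2215,  0.0016]), 0.69), (array([ 0.5906, -0.1117,  0.003 ]), 0.56)]
top weight []
```

View pics/wrist7.png

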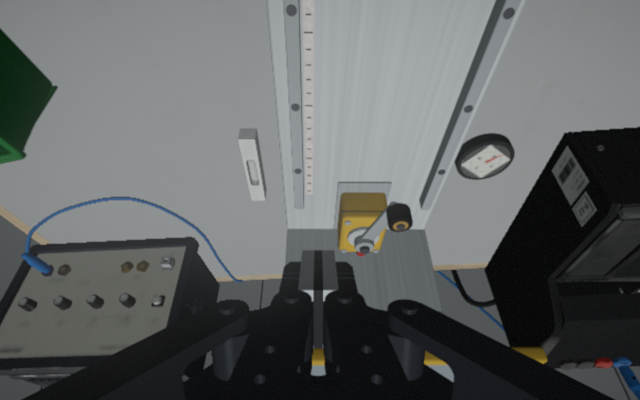

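```bash
python3 -c "
from station import bot
print(bot.hand_in())"
```

```text
the job is handed in; nothing more can be done
None
```

I handed the job in at about 26.5 s of the 61 s: the magnet is in the green bin, the carriage sits against its near stop, and the roller arm swung left and stayed tripped. The last camera check confirmed all three, the compass and level had not moved, and the arm was touching nothing; I did not re-check the weight and inclinometer, though nothing was brought near enough to touch them.

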